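# Put the cup-forming plugs back into their own dies

### The job

The three wooden plugs of the leather cup-forming set have been put back into the wrong dies: two stand proud and the small one rattles in the large die. Change them round so that every plug sits upright and fully home in the die of its own size, its cone flush with the die's top face; the stone plate is clear if you need somewhere to park a plug on the way.

Things in the scene. Friction and masses are not known exactly. Their poses are not given: they have to be found in the camera images.
- small_plug: Small wooden plug, about 80 g: cone narrowing downward at 20 degrees a side, 32 mm high, 50 mm across at its top, 27 mm at the flat foot; above it a neck and a round grip 28 mm across, 43 to 76 mm above the foot. Stands safely on its foot. Origin: centre of the foot; z up the grip. Home in its own die, the foot is 10 mm above the die's origin and the cone's top level with the die's face.
- medium_plug: Medium wooden plug, about 130 g: cone narrowing downward at 20 degrees a side, 32 mm high, 64 mm across at its top, 41 mm at the flat foot; above it a neck and a round grip 28 mm across, 43 to 76 mm above the foot. Stands safely on its foot. Origin: centre of the foot; z up the grip. Home in its own die, the foot is 10 mm above the die's origin and the cone's top level with the die's face.
- large_plug: Large wooden plug, about 200 g: cone narrowing downward at 20 degrees a side, 32 mm high, 78 mm across at its top, 55 mm at the flat foot; above it a neck and a round grip 28 mm across, 43 to 76 mm above the foot. Stands safely on its foot. Origin: centre of the foot; z up the grip. Home in its own die, the foot is 10 mm above the die's origin and the cone's top level with the die's face.
- small_die: Small die: steel ring fixed to the bench, 42 mm high, 72 mm across outside, with an open conical bore (20 degrees a side, wide end up), 50 mm across at the top face, 19 mm at the bench. Origin: centre of its underside, on the bench; z up. At the start the medium plug stands in it, foot 29 mm above the bench.
- medium_die: Medium die: steel ring fixed to the bench, 42 mm high, 86 mm across outside, with an open conical bore (20 degrees a side, wide end up), 64 mm across at the top face, 33 mm at the bench. Origin: centre of its underside, on the bench; z up. At the start the large plug stands in it, foot 29 mm above the bench.
- large_die: Large die: steel ring fixed to the bench, 42 mm high, 100 mm across outside, with an open conical bore (20 degrees a side, wide end up), 78 mm across at the top face, 47 mm at the bench. Origin: centre of its underside, on the bench; z up. At the start the small plug stands in it loosely, upright with its foot on the bench.
- stone_plate: Flat grey stone plate, 146 x 174 mm and 12 mm thick, fixed, with nothing on it: the spot for parking a plug. Origin at the centre of its underside on the bench, z up. A bench press, 250 mm tall with its lever, stands close behind the middle of the row of dies: carry plugs in a straight line over the row or on its near side. Thread spools up to 60 mm tall stand along the front edge.

How it is judged:
At the end, for the whole second after the job is handed in: Each plug is in the die of its own size: axes within 4 mm, foot 6.5 to 13.5 mm above the die's origin (10 mm when flush), within 0.08 rad of upright, released and at rest (horizontal distance between large_plug and large_die below 0.004 m and z of large_plug in the frame of large_die between 0.0065 and 0.0135 m and angle between each of large_plug, medium_plug, small_plug's own z axis and vertical below 0.08 rad and linear speed of each of large_plug, medium_plug, small_plug below 0.02 m/s and angular speed of each of large_plug, medium_plug, small_plug below 0.2 rad/s and horizontal distance between medium_plug and medium_die below 0.004 m and z of medium_plug in the frame of medium_die between 0.0065 and 0.0135 m and horizontal distance between small_plug and small_die below 0.004 m and z of small_plug in the frame of small_die between 0.0065 and 0.0135 m); the robot touches nothing.
It also fails if it takes over 115 s, if anything falls off the work surface, if the arm or the gripper's body presses on something with over 40 N, if the wrist force passes 120 N, or if a joint passes its speed limit or range.

### The arm

A 7-joint arm with a two-finger parallel gripper is mounted at the origin on a cart in front of the work surface, level with it; the furniture and walls round the work are solid. World frame = base frame: x ahead of the robot, y to its left, z up, the work surface at z = 0. Lengths are in m, angles in rad, forces in N, time in s.
With the tool pointing down it reaches from about 0.35 to 0.9 m from the base axis. Payload 19.9 kg.
Tool frame: the origin (TCP) lies where the fingers leave the gripper's body, on its centre line; the fingertips stand 73 mm ahead of it and the grasp point (between the pads) lies 54 mm ahead of it; z points along the fingers, y is the direction in which the jaws open and shut (so a half turn about z gives the same grasp; the last joint's range is limited). The gripper opens to 85 mm and grips with 20 to 120 N. Pads are 22 mm wide; open, the fingers measure 114 mm over their backs; the gripper's body (76 mm by 85 mm) begins 54 mm behind the grasp point. The pads swing forward as they close: fully open they stand 13 mm farther back than shut.
Start: joints at [-1.268, 0.417, -0.01, 1.614, 0.005, 1.111, -0.053], TCP at [0.211, 0.588, 0.304] pointing down, gripper open.
Joint ranges: [-2.81, 2.81], [-0.39, 2.02], [-1.27, 1.25], [0.06, 2.57], [-1.19, 4.33], [0.19, 2], [-2.82, 2.82]. Speed limits (rad/s): [1.89, 1.89, 2.39, 2.39, 3.01, 3.01, 3.01].

### API

Orientations are given as a rotation vector (axis times angle).
In Python, from bench import status, viewer, finish_job gives the robot as it stands.
- The arm moves only by the shell command python3 -m pendant 'ROWS' [FORCE]. ROWS is JSON, a list of rows, each a list of 3 entries, a list of its own where there are three numbers: the shift along the tool's x, y, z in units of 0.2 m (1.0 is 0.2 m), then the turn, a rotation vector about the tool's x, y, z in units of 30 degrees (1.0 is 30 degrees), then the opening, from -1 (shut) to 1 (fully open). A call has 1 to 20 rows; each row is the pose to reach, as a shift and turn from the pose measured when the call began, along the tool's axes at that moment; what a row does not reach only later rows make up. A row lasts 1/12 s, in which the tool goes at most 41.7 mm and 7.16 degrees, less where a joint would pass 70% of its speed; a pose out of reach is approached as far as the arm can. A call with a number of a shift or a turn outside -1 to 1 is refused whole. A call with a gripper value outside its range is refused whole. The fingers move at their own pace and stop on an object; FORCE is the grip in N (left out, the last holds). Time passes only in rows, so rows that repeat a pose let the fingers close. It gives the time, the measured TCP pose, the force and the opening at its end, in the units of the state.
- status.read_state(): the state, without advancing time (a new reading comes with each control period).
- viewer.read_camera(name): name is "scene" or "top"; returns the picture (420x560x3 uint8, red, green, blue); there is no depth.
- viewer.get_calibration(name): a dict with "K" (3x3 intrinsics, pixels), "R" (3x3) and "t" (3): a world point X has camera coordinates R X + t. Camera axes: x right, y down, z forward; pixel columns grow to the right and rows downward; lengths in m; the calibration is good to about 2 mm. A picture is of the moment at which its call begins. get_calibration takes no time and is no camera call.
- finish_job(): hands the job in, once; it reports no verdict.
The state is a dict: "t": time; "qpos": joint angles; "qvel": joint speeds; "joint_torque": joint torques, N m; "eef_pos": TCP position; "ee_rot": TCP orientation; "contact_force": force on the tool from outside, world axes, zero at the start; "moment": the same for the moment, N m; "opening": opening from 0.0 (shut) to 1.0 (fully open).
Only numpy, scipy, OpenCV 4.12 (cv2) and the standard library are available. Lean on these libraries where they do the work, as an engineer would, in place of code of your own. Each camera call takes 0.05 s, during which the arm holds its last target. There are 200 camera calls.

## Working session

There is one attempt and no reset: what is moved stays moved. The work goes in short steps, Python scripts to look and compute and a shell command to move; the robot and the scene stay as the last step left them, time stands still between calls to the robot, and variables do not carry over. Pictures are saved under pics/ and viewed, about 12 in all and at most 16, crops included, and the job is handed in when it is done.

```bash
mkdir -p pics; ls; python3 - <<'E'
from bench import status, viewer
import cv2
print(status.read_state())
for n in ("top","scene"):
    cv2.imwrite(f"pics/{n}0.png",viewer.read_camera(n)[:,:,::-1]); c=viewer.get_calibration(n); print(n,c)
E
```

```text
pics
{'t': 0.0, 'qpos': array([-1.26852783,  0.41798112, -0.01030334,  1.61416286,  0.0046789 ,
        1.11069637, -0.05299783]), 'qvel': array([-0.00048049,  0.00112824,  0.00063422,  0.00060154, -0.00103223,
       -0.00090505,  0.00033878]), 'joint_torque': array([ 2.75740495e-04, -8.64422822e+01,  6.79016076e-01, -4.34894407e+01,
        1.91123964e-02,  7.27768609e-03, -2.43862650e-05]), 'eef_pos': array([0.2105621 , 0.58819335, 0.3032605 ]), 'ee_rot': array([-5.37309643e-01, -3.09516306e+00,  1.90987434e-03]), 'contact_force': array([ 0.27455312,  0.83131717, -0.15468152]), 'moment': array([-0.01153921, -0.03928758,  0.00379686]), 'opening': 0.9982496616084278}
top {'K': array([[447.19529626,   0.        , 277.20337682],
       [  0.        , 447.19529626, 204.78307171],
       [  0.        ,   0.        ,   1.        ]]), 'R': array([[ 0.02490618, -0.99917393,  0.03211146],
       [-0.99933685, -0.02573801, -0.02575667],
       [ 0.02656187, -0.03144866, -0.99915236]]), 't': array([-0.08296394,  0.49882058,  1.00019084])}
scene {'K': array([[382.21293188,   0.        , 277.41772433],
       [  0.        , 382.21293188, 207.86537808],
       [  0.        ,   0.        ,   1.        ]]), 'R': array([[ 0.56660663, -0.82386131,  0.01447298],
       [-0.62779374, -0.44300544, -0.64001656],
       [ 0.53369649,  0.35355158, -0.7682248 ]]), 't': array([-0.34460598,  0.31003924,  0.62105919])}
```

View pics/top0.png

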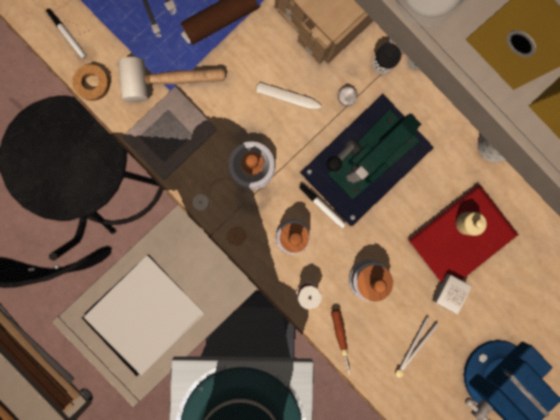

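View pics/scene0.png

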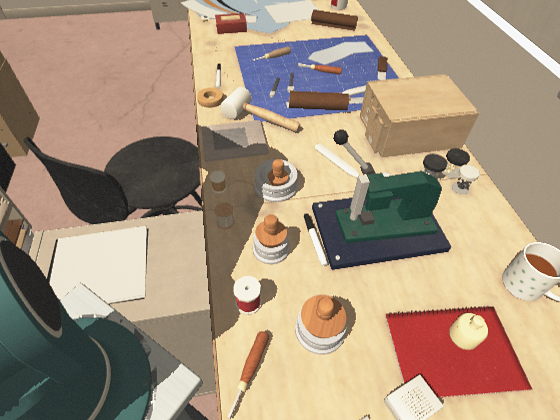

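```bash
cat > h.py <<'E'
import numpy as np, cv2
from bench import status, viewer
def proj(P,n="top"):
    c=viewer.get_calibration(n); X=np.atleast_2d(P)@c["R"].T+c["t"]; X=X@c["K"].T; return X[:,:2]/X[:,2:]
def back(u,v,z,n="top"):
    c=viewer.get_calibration(n); d=c["R"].T@np.linalg.solve(c["K"],[u,v,1.]); o=-c["R"].T@c["t"]
    return o+d*(z-o[2])/d[2]
def circ(x,y,z,r):
    a=np.linspace(0,2*np.pi,60); return np.c_[x+r*np.cos(a),y+r*np.sin(a),0*a+z]
def overlay(img,circles,box,s,name,n="top"):
    u0,v0,u1,v1=box
    im=cv2.resize(img[v0:v1,u0:u1,::-1],None,fx=s,fy=s,interpolation=cv2.INTER_CUBIC)
    for c,col in circles:
        p=((proj(circ(*c),n)-[u0,v0]+.5)*s-.5).round().astype(int)
        cv2.polylines(im,[p.reshape(-1,1,2)],True,col,1)
    cv2.imwrite(name,im)
E
python3 - <<'E'
from h import *
t=cv2.imread("pics/top0.png")[:,:,::-1]
for nm,u,v,z in [("L",377,283,.105),("M",295,239,.105),("S",254,161,.076)]: print(nm,back(u,v,z))
print("die", back(251,166,.042),back(294,238,.042),back(373,283,.042),"plate",back(171,133,.012))
s=[t[v-35:v+35,u-35:u+35] for u,v in((251,166),(294,237),(373,282))]
im=np.hstack([cv2.resize(a[:,:,::-1],None,fx=3.75,fy=3.75,interpolation=cv2.INTER_CUBIC) for a in s])
sc=cv2.imread("pics/scene0.png")[140:370,190:390]
cv2.imwrite("pics/c1.png",im)
E
```

```text
L [ 0.34372346 -0.27501783  0.105     ]
M [ 0.4294806  -0.10519669  0.105     ]
S [ 0.58976936 -0.01705168  0.076     ]
die [ 0.58285591 -0.01003398  0.042     ] [ 0.42851955 -0.10757684  0.042     ] [ 0.33452634 -0.28259209  0.042     ] plate [0.65508619 0.17141638 0.012     ]
```

View pics/c1.png

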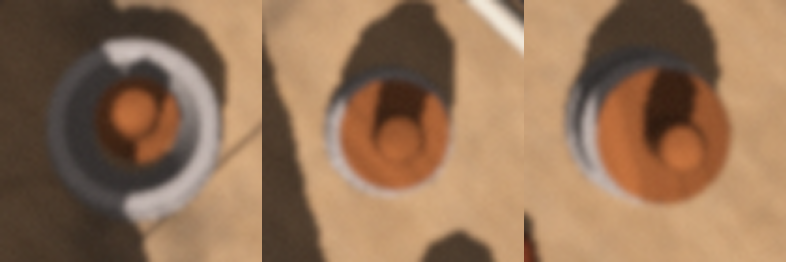

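```bash
python3 - <<'E'
from h import *
t=cv2.imread("pics/top0.png")[:,:,::-1]
S=back(252.2,162.9,.032)[:2];S2=back(251,160.4,.074)[:2];M=back(293.8,238,.061)[:2];L=back(374.6,282.5,.061)[:2]
D=back(250.5,165.7,.042)[:2]
M2=back(294+ (398-262)/3.75-35.5,237-35.5+140/3.75,.103)[:2]; L2=back(373+(681-525)/3.75-35.5,282-35.5+148/3.75,.103)[:2]
print(S,S2,"M",M,M2,"L",L,L2,"D",D)
g=(0,255,0);b=(255,0,0);c=(255,255,0)
C=[((*S,.032,.025),g),((*D,.042,.05),c),((*D,.042,.039),c),((*M,.061,.032),g),((*M,.103,.011),b),((*M,.042,.036),c),((*L,.061,.039),g),((*L,.103,.011),b),((*L,.042,.043),c),((*S,.074,.011),b)]
for i,(u,v) in enumerate(((251,166),(294,237),(373,282))):
    overlay(t,C,(u-35,v-35,u+35,v+35),3.75,f"pics/o{i}.png")
a=np.hstack([cv2.imread(f"pics/o{i}.png") for i in range(3)])
sc=cv2.imread("pics/scene0.png")[:,:,::-1]
for i,p in enumerate((D,M,L)):
    u,v=proj([*p,.05],"scene")[0].astype(int)
    overlay(sc,C,(u-35,v-35,u+35,v+35),3.75,f"pics/o{i}.png","scene")
cv2.imwrite("pics/c2.png",np.vstack([a,np.hstack([cv2.imread(f"pics/o{i}.png") for i in range(3)])]))
E
```

```text
[ 0.59088861 -0.01219613] [ 0.59110097 -0.01066104] M [ 0.4293976  -0.10580249] [ 0.4297109  -0.10485839] L [ 0.33838502 -0.28125533] [ 0.33748043 -0.27998243] D [ 0.58347973 -0.00892958]
```

View pics/c2.png

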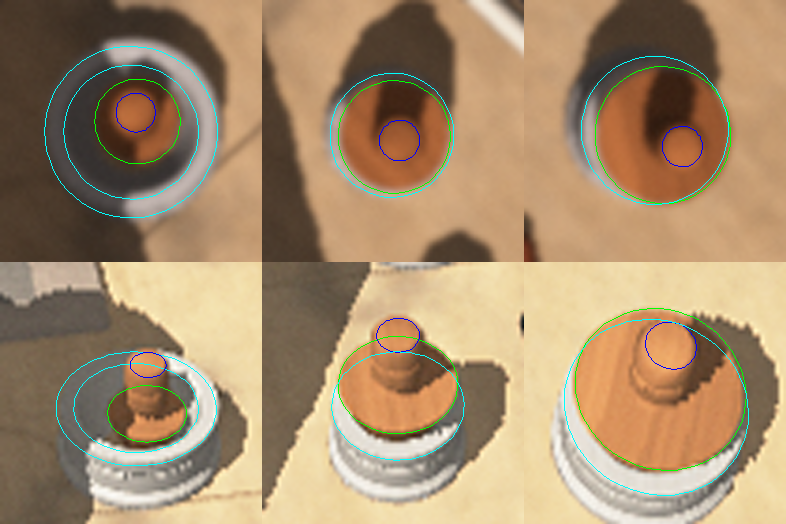

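```bash
cat >> h.py <<'E'
from scipy.spatial.transform import Rotation as Ro
def go(x,y,z,yaw=None):
    """shift/turn units to reach a tool-down TCP pose from now"""
    s=status.read_state(); R=Ro.from_rotvec(s["ee_rot"]); d=np.array([x,y,z])-s["eef_pos"]
    m=R.as_matrix(); yw=np.arctan2(m[1,1],m[0,1]) if yaw is None else yaw
    Y=np.array([np.cos(yw),np.sin(yw),0]); Z=np.array([0,0,-1.]); T=np.c_[np.cross(Y,Z),Y,Z]
    tr=Ro.from_matrix(m.T@T).as_rotvec()
    print("shift",(R.inv().apply(d)/.2).round(4),"turn",(np.degrees(tr)/30).round(4),"rows",np.linalg.norm(d)/.0417,"pos",s["eef_pos"].round(4),"yaw",round(np.degrees(yw),1),"F",s["contact_force"].round(1),"op",round(s["opening"],3),"t",round(s["t"],2))
E
python3 - <<'E'
from h import *
go(.591,-.0115,.25)
from scipy.optimize import least_squares
for a,b in (((335,162),(340,137)),):
    print(least_squares(lambda X:np.r_[proj(X)[0]-a,proj(X,"scene")[0]-b],[.5,-.1,.2]))if 0 else print(least_squares(lambda X:np.r_[proj(X)[0]-a,proj(X,"scene")[0]-b],[.5,-.1,.2]).x)
print("plate",[back(u,v,.012)[:2].round(3) for u,v in((171,92),(216,130),(127,135),(172,180))])
E
```

```text
shift [-2.8014 -2.1817  0.2692] turn [-0.0022  0.0002  0.    ] rows 17.078988610287627 pos [0.2106 0.5882 0.3033] yaw 70.3 F [ 0.5 -0.6 -0.5] op 1.0 t 0.1
[ 0.57133004 -0.16089659  0.23508534]
plate [array([0.747, 0.174]), array([0.665, 0.071]), array([0.648, 0.269]), array([0.55 , 0.166])]
```

```bash
A='[[-1,-0.78,0],[0,0,0],1]'; python3 -m pendant '[[[-1,-0.78,0],[0,0,0],0.6],[[-1,-0.78,0],[0,0,0],0.6],[[-1,-0.78,0],[0,0,0],0.6],[[-1,-0.78,0],[0,0,0],0.6],[[-1,-0.78,0],[0,0,0],0.6],[[-1,-0.78,0],[0,0,0],0.6],[[-1,-0.78,0],[0,0,0],0.6]]' 40
python3 -m pendant '[[[-1,-0.78,0],[0,0,0],0.6],[[-1,-0.78,0],[0,0,0],0.6],[[-1,-0.78,0],[0,0,0],0.6],[[-1,-0.78,0],[0,0,0],0.6],[[-1,-0.78,0],[0,0,0],0.6],[[-1,-0.78,0],[0,0,0],0.6],[[-1,-0.78,0],[0,0,0],0.6]]'
python3 -c "
from h import *
go(.591,-.0115,.2)"
```

```text
t: 0.68
eef_pos: [0.3502, 0.3678, 0.3036]
ee_rot: [0.549, 3.092, -0.004]
contact_force: [1.8, 0.2, 0.1]
opening: 0.801
t: 1.27
eef_pos: [0.4866, 0.1467, 0.3043]
ee_rot: [0.559, 3.089, -0.006]
contact_force: [0.6, -0.6, -0.8]
opening: 0.799
shift [-0.7642 -0.5562  0.5258] turn [-0.0064  0.0056  0.    ] rows 5.187466569670789 pos [0.4866 0.1467 0.3043] yaw 69.5 F [ 0.6 -0.6 -0.8] op 0.799 t 1.27
```

```bash
python3 -m pendant '[[[-0.764,-0.556,0.53],[0,0,0],0.6],[[-0.764,-0.556,0.53],[0,0,0],0.6],[[-0.764,-0.556,0.53],[0,0,0],0.6],[[-0.764,-0.556,0.53],[0,0,0],0.6],[[-0.764,-0.556,0.53],[0,0,0],0.6],[[-0.764,-0.556,0.53],[0,0,0],0.6],[[-0.764,-0.556,0.53],[0,0,0],0.6],[[-0.764,-0.556,0.53],[0,0,0],0.6]]'
python3 - <<'E'
from h import *
go(.591,-.0115,.119)
sc=viewer.read_camera("scene"); cv2.imwrite("pics/s1.png",cv2.resize(sc[60:260,170:430,::-1],None,fx=3,fy=3,interpolation=cv2.INTER_CUBIC))
E
```

```text
t: 1.93
eef_pos: [0.5908, -0.0119, 0.1984]
ee_rot: [0.561, 3.09, -0.007]
contact_force: [-0.5, 1.0, 0.4]
opening: 0.801
shift [1.00e-04 3.80e-03 3.97e-01] turn [-0.008   0.0029  0.    ] rows 1.9043465434501667 pos [ 0.5908 -0.0119  0.1984] yaw 69.4 F [-0.5  1.   0.4] op 0.801 t 1.93
```

View pics/s1.png

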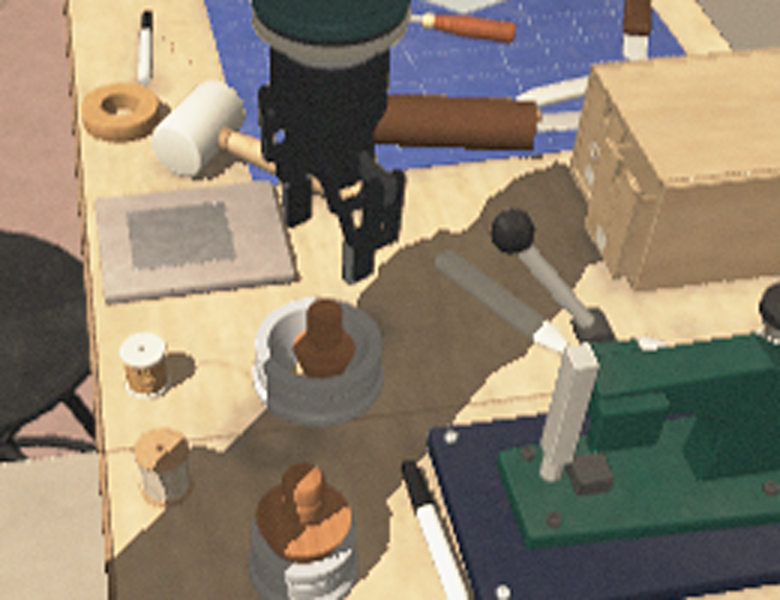

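```bash
python3 -c "
from h import *
print((proj([[.591,-.012,.127],[.591,-.012,.076]],'scene')-[170,60])*3)"
python3 -m pendant '[[[0,0.003,0.397],[0,0,0],0.6],[[0,0.003,0.397],[0,0,0],0.6],[[0,0.003,0.397],[0,0,0],0.6],[[0,0.003,0.397],[0,0,0],0.6],[[0,0.003,0.397],[0,0,0],0.6]]'
python3 -m pendant '[[[0,0,0],[0,0,0],-0.5],[[0,0,0],[0,0,0],-0.8],[[0,0,0],[0,0,0],-0.8],[[0,0,0],[0,0,0],-0.8],[[0,0,0],[0,0,0],-0.8],[[0,0,0],[0,0,0],-0.8],[[0,0,0],[0,0,0],-0.8],[[0,0,0],[0,0,0],-0.8]]'
```

```text
[[324.97728273 255.45454847]
 [323.88660055 306.7204917 ]]
t: 2.4
eef_pos: [0.5918, -0.01, 0.1219]
ee_rot: [0.557, 3.088, -0.005]
contact_force: [0.3, -0.1, 1.0]
opening: 0.799
t: 3.07
eef_pos: [0.5926, -0.0101, 0.1234]
ee_rot: [0.557, 3.086, -0.004]
contact_force: [-1.8, -0.1, 13.4]
opening: 0.318
```

```bash
python3 -m pendant '[[[0,0,-0.2],[0,0,0],-0.8],[[0,0,-0.6],[0,0,0],-0.8],[[0,0,-0.6],[0,0,0],-0.8],[[0,0,-0.6],[0,0,0],-0.8],[[0,0,-0.6],[0,0,0],-0.8],[[0,0,-0.6],[0,0,0],-0.8]]'
python3 - <<'E'
from h import *
go(.652,.170,.225)
sc=viewer.read_camera("scene"); cv2.imwrite("pics/s2.png",cv2.resize(sc[60:260,170:430,::-1],None,fx=3,fy=3,interpolation=cv2.INTER_CUBIC))
E
```

```text
t: 3.57
eef_pos: [0.5917, -0.0096, 0.2434]
ee_rot: [0.557, 3.086, -0.003]
contact_force: [-0.3, 0.3, -1.6]
opening: 0.312
shift [0.0318 0.9467 0.0906] turn [-0.0021  0.0113  0.    ] rows 4.563895442590318 pos [ 0.5917 -0.0096  0.2434] yaw 69.5 F [-0.3  0.3 -1.6] op 0.312 t 3.57
```

View pics/s2.png

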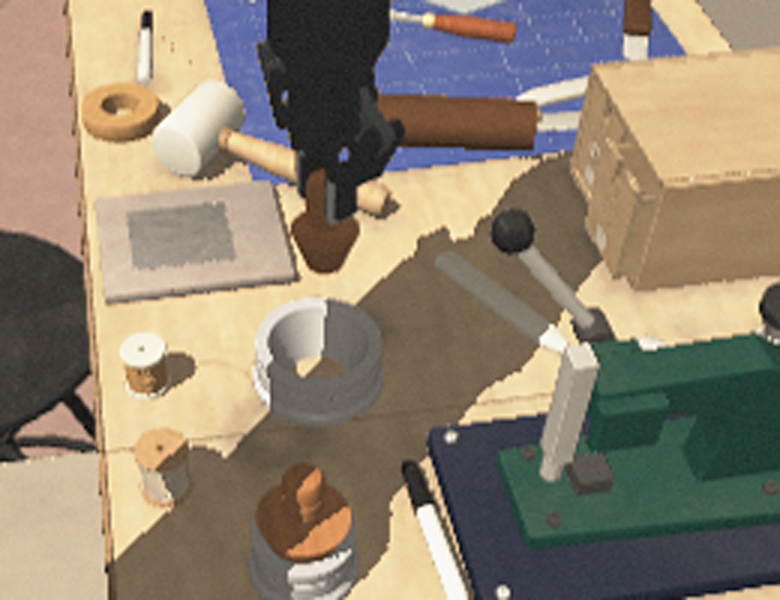

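```bash
python3 -m pendant '[[[0.032,0.947,0.09],[0,0,0],-0.8],[[0.032,0.947,0.09],[0,0,0],-0.8],[[0.032,0.947,0.09],[0,0,0],-0.8],[[0.032,0.947,0.09],[0,0,0],-0.8],[[0.032,0.947,0.09],[0,0,0],-0.8],[[0.032,0.947,0.09],[0,0,0],-0.8],[[0.032,0.947,0.09],[0,0,0],-0.8],[[0.032,0.947,0.4],[0,0,0],-0.8],[[0.032,0.947,0.52],[0,0,0],-0.8],[[0.032,0.947,0.52],[0,0,0],-0.8],[[0.032,0.947,0.52],[0,0,0],-0.8]]'
python3 -c "
from h import *
go(.652,.170,.1354)"
```

```text
t: 4.53
eef_pos: [0.6511, 0.168, 0.1359]
ee_rot: [0.56, 3.09, -0.008]
contact_force: [0.4, 0.1, -0.8]
opening: 0.312
shift [-0.0009  0.011   0.0025] turn [-0.0096  0.0033  0.    ] rows 0.05405658934271279 pos [0.6511 0.168  0.1359] yaw 69.5 F [ 0.4  0.1 -0.8] op 0.312 t 4.53
```

```bash
python3 -m pendant '[[[0,0,0.005],[0,0,0],-0.8],[[0,0,0.01],[0,0,0],-0.8],[[0,0,0.01],[0,0,0],-0.8]]'
python3 -m pendant '[[[0,0,0],[0,0,0],0.4],[[0,0,0],[0,0,0],0.4],[[0,0,0],[0,0,0],0.4],[[0,0,0],[0,0,0],0.4],[[0,0,-0.6],[0,0,0],0.4],[[0,0,-0.6],[0,0,0],0.4],[[0,0,-0.6],[0,0,0],0.4],[[0,0,-0.6],[0,0,0],0.4],[[0,0,-0.6],[0,0,0],0.4]]'
python3 -c "
from h import *
go(.4295,-.1055,.25)"
```

```text
t: 4.78
eef_pos: [0.6511, 0.1675, 0.1344]
ee_rot: [0.561, 3.09, -0.008]
contact_force: [-0.1, -0.9, -1.3]
opening: 0.308
t: 5.53
eef_pos: [0.6518, 0.1683, 0.257]
ee_rot: [0.56, 3.087, -0.005]
contact_force: [-1.4, 0.1, -2.3]
opening: 0.702
shift [ 0.5597 -1.6725  0.0359] turn [-0.0043  0.0097  0.    ] rows 8.460459588082458 pos [0.6518 0.1683 0.257 ] yaw 69.4 F [-1.4  0.1 -2.3] op 0.702 t 5.53
```

```bash
python3 -m pendant '[[[0.3,-0.84,0],[0,0,0],0.4],[[0.3,-0.84,0],[0,0,0],0.4],[[0.3,-0.84,0],[0,0,0],0.4],[[0.3,-0.84,0],[0,0,0],0.4],[[0.3,-0.84,0],[0,0,0],0.4],[[0.3,-0.84,0],[0,0,0],0.4]]'
python3 -m pendant '[[[0.27,-0.83,0],[0,0,0],0.4],[[0.27,-0.83,0],[0,0,0],0.4],[[0.27,-0.83,0],[0,0,0],0.4],[[0.27,-0.83,0],[0,0,0],0.4],[[0.27,-0.83,0],[0,0,0],0.4],[[0.27,-0.83,0],[0,0,0],0.4]]'
python3 - <<'E'
from h import *
go(.338,-.281,.22)
cv2.imwrite("pics/s3.png",viewer.read_camera("scene")[:,:,::-1])
E
```

```text
t: 6.03
eef_pos: [0.5346, 0.0293, 0.2568]
ee_rot: [0.566, 3.087, -0.006]
contact_force: [0.8, 0.6, -0.1]
opening: 0.703
t: 6.53
eef_pos: [0.4235, -0.1088, 0.2568]
ee_rot: [0.572, 3.086, -0.006]
contact_force: [0.9, 0.4, 0.5]
opening: 0.697
shift [ 0.0911 -0.9565  0.1866] turn [-0.0059  0.0061  0.    ] rows 4.694600106772885 pos [ 0.4235 -0.1088  0.2568] yaw 69.0 F [0.9 0.4 0.5] op 0.697 t 6.53
```

View pics/s3.png

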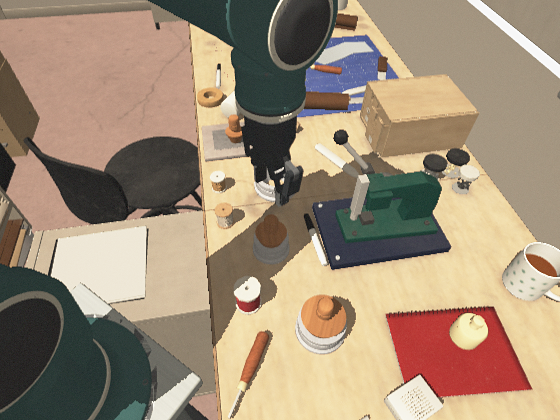

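```bash
python3 -m pendant '[[[0.091,-0.957,0.18],[0,0,0],0.6],[[0.091,-0.957,0.18],[0,0,0],0.6],[[0.091,-0.957,0.18],[0,0,0],0.6],[[0.091,-0.957,0.18],[0,0,0],0.6],[[0.091,-0.957,0.18],[0,0,0],0.6],[[0.091,-0.957,0.18],[0,0,0],0.6],[[0.091,-0.957,0.18],[0,0,0],0.6],[[0.091,-0.957,0.18],[0,0,0],0.6]]'
python3 - <<'E'
from h import *
go(.338,-.281,.149)
sc=viewer.read_camera("scene");cv2.imwrite("pics/s4.png",cv2.resize(sc[200:400,190:450,::-1],None,fx=2.5,fy=2.5))
E
```

```text
t: 7.25
eef_pos: [0.3407, -0.279, 0.221]
ee_rot: [0.567, 3.088, -0.005]
contact_force: [0.8, 0.6, 1.0]
opening: 0.805
shift [ 0.01   -0.0132  0.3601] turn [-0.0058  0.0056  0.    ] rows 1.7289521627352755 pos [ 0.3407 -0.279   0.221 ] yaw 69.2 F [0.8 0.6 1. ] op 0.805 t 7.25
```

View pics/s4.png

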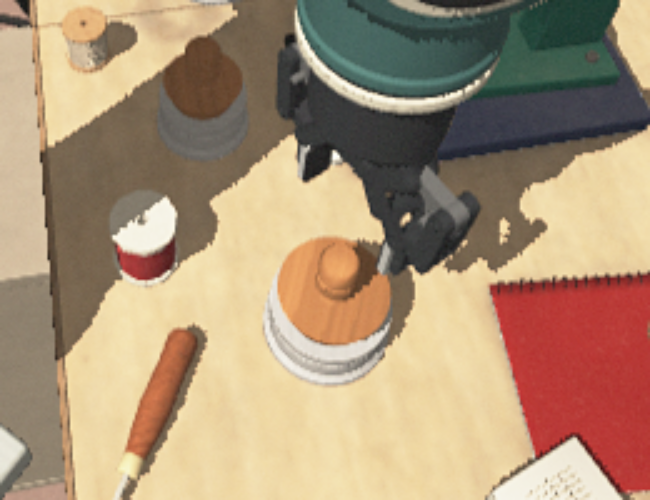

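```bash
python3 -m pendant '[[[0.01,-0.013,0.35],[0,0,0],0.6],[[0.01,-0.013,0.35],[0,0,0],0.6],[[0.01,-0.013,0.35],[0,0,0],0.6],[[0.01,-0.013,0.35],[0,0,0],0.6],[[0.01,-0.013,0.35],[0,0,0],0.6]]'
python3 -m pendant '[[[0,0,0],[0,0,0],-0.5],[[0,0,0],[0,0,0],-0.8],[[0,0,0],[0,0,0],-0.8],[[0,0,0],[0,0,0],-0.8],[[0,0,0],[0,0,0],-0.8],[[0,0,0],[0,0,0],-0.8],[[0,0,0],[0,0,0],-0.8],[[0,0,0],[0,0,0],-0.8]]'
```

```text
t: 7.72
eef_pos: [0.339, -0.2806, 0.1524]
ee_rot: [0.564, 3.087, -0.006]
contact_force: [1.2, -0.1, 0.8]
opening: 0.799
t: 8.38
eef_pos: [0.3395, -0.2809, 0.1533]
ee_rot: [0.564, 3.085, -0.006]
contact_force: [-1.0, 2.0, 13.1]
opening: 0.313
```

```bash
python3 -m pendant '[[[0,0,-0.2],[0,0,0],-0.8],[[0,0,-0.5],[0,0,0],-0.8],[[0,0,-0.62],[0,0,0],-0.8],[[0,0,-0.62],[0,0,0],-0.8],[[0,0,-0.62],[0,0,0],-0.8],[[0,0,-0.62],[0,0,0],-0.8]]'
python3 -c "
from h import *
go(.42,-.115,.275)"
```

```text
t: 8.88
eef_pos: [0.3388, -0.2799, 0.2769]
ee_rot: [0.563, 3.085, -0.005]
contact_force: [0.2, 0.8, -2.6]
opening: 0.311
shift [-0.0884  0.9149  0.0081] turn [-0.0042  0.011   0.    ] rows 4.408774475962397 pos [ 0.3388 -0.2799  0.2769] yaw 69.3 F [ 0.2  0.8 -2.6] op 0.311 t 8.88
```

```bash
python3 -m pendant '[[[-0.088,0.915,0],[0,0,0],-0.8],[[-0.088,0.915,0],[0,0,0],-0.8],[[-0.088,0.915,0],[0,0,0],-0.8],[[-0.088,0.915,0],[0,0,0],-0.8],[[-0.088,0.915,0],[0,0,0],-0.8],[[-0.088,0.915,0],[0,0,0],-0.8]]'
python3 - <<'E'
from h import *
go(.5845,-.0103,.275)
t=viewer.read_camera("top");print(proj([[.5845,-.0103,.042],[.339,-.281,.042]]))
C=[((.5845,-.0103,.042,.05),(255,255,0)),((.5845,-.0103,.042,.039),(255,255,0)),((.339,-.281,.042,.043),(255,255,0)),((.339,-.281,.042,.032),(255,255,0))]
overlay(t,C,(215,130,285,200),5.5,"pics/a.png");overlay(t,C,(338,248,408,318),5.5,"pics/b.png")
cv2.imwrite("pics/c3.png",np.hstack([cv2.imread("pics/a.png"),cv2.imread("pics/b.png")]))
E
```

```text
t: 9.38
eef_pos: [0.4208, -0.111, 0.2749]
ee_rot: [0.555, 3.09, -0.005]
contact_force: [-0.0, -0.3, -2.7]
opening: 0.31
shift [-0.592   0.7571 -0.0008] turn [-0.0053  0.0053  0.    ] rows 4.609330844624103 pos [ 0.4208 -0.111   0.2749] yaw 69.6 F [-0.  -0.3 -2.7] op 0.31 t 9.38
[[251.1422284  165.25091895]
 [372.3154714  280.92742205]]
```

View pics/c3.png

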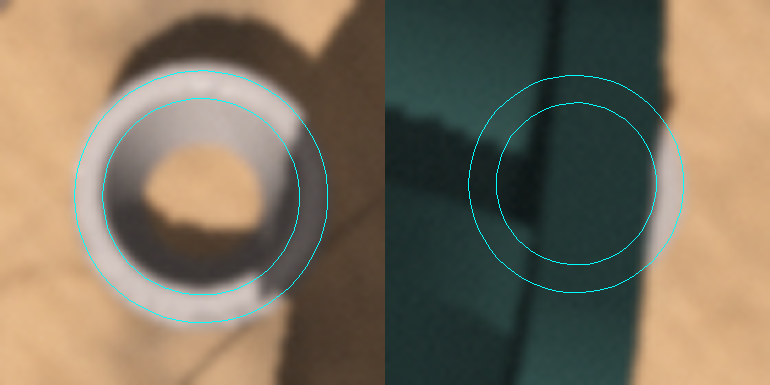

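```bash
python3 -m pendant '[[[-0.592,0.757,0],[0,0,0],-0.8],[[-0.592,0.757,0],[0,0,0],-0.8],[[-0.592,0.757,0],[0,0,0],-0.8],[[-0.592,0.757,0],[0,0,0],-0.8],[[-0.592,0.757,0],[0,0,0],-0.8],[[-0.592,0.757,0],[0,0,0],-0.8],[[-0.592,0.757,0.2],[0,0,0],-0.8],[[-0.592,0.757,0.4],[0,0,0],-0.8],[[-0.592,0.757,0.5],[0,0,0],-0.8],[[-0.592,0.757,0.5],[0,0,0],-0.8],[[-0.592,0.757,0.5],[0,0,0],-0.8]]'
python3 - <<'E'
from h import *
go(.5845,-.0103,.143)
sc=viewer.read_camera("scene"); cv2.imwrite("pics/s5.png",cv2.resize(sc[100:230,220:350,::-1],None,fx=4.5,fy=4.5,interpolation=cv2.INTER_CUBIC))
E
```

```text
t: 10.35
eef_pos: [0.5832, -0.0145, 0.1737]
ee_rot: [-0.561, -3.09, 0.008]
contact_force: [0.7, -0.1, -1.3]
opening: 0.31
shift [0.0014 0.023  0.1536] turn [-0.0101  0.0002  0.    ] rows 0.7449938561838867 pos [ 0.5832 -0.0145  0.1737] yaw 69.4 F [ 0.7 -0.1 -1.3] op 0.31 t 10.35
```

View pics/s5.png

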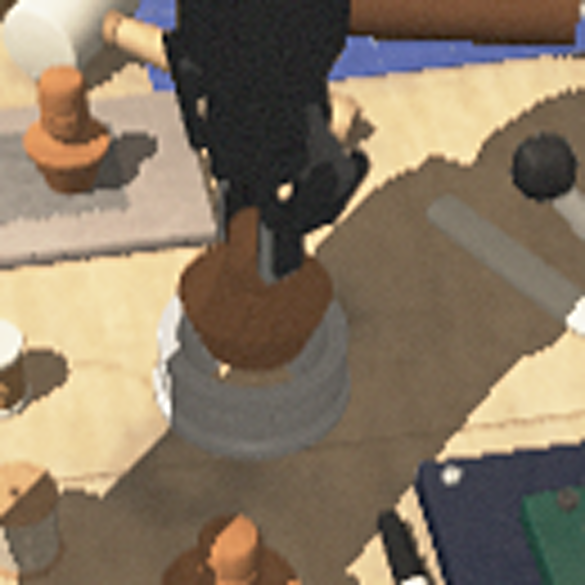

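```bash
python3 -m pendant '[[[0.001,0.023,0.07],[0,0,0],-0.8],[[0.001,0.023,0.15],[0,0,0],-0.8],[[0.001,0.023,0.15],[0,0,0],-0.8],[[0.001,0.023,0.165],[0,0,0],-0.8],[[0.001,0.023,0.165],[0,0,0],-0.8]]'
python3 -c "
from h import *
go(.5845,-.0103,.135)"
```

```text
t: 10.82
eef_pos: [0.5859, -0.01, 0.1428]
ee_rot: [0.56, 3.088, -0.006]
contact_force: [-0.0, 0.2, -2.5]
opening: 0.313
shift [ 0.0063 -0.0037  0.0391] turn [-0.0066  0.0067  0.    ] rows 0.19072922005498555 pos [ 0.5859 -0.01    0.1428] yaw 69.4 F [-0.   0.2 -2.5] op 0.313 t 10.82
```

```bash
python3 -m pendant '[[[0.003,-0.003,0.015],[0,0,0],-0.8],[[0.005,-0.003,0.03],[0,0,0],-0.8],[[0.005,-0.003,0.03],[0,0,0],-0.8]]'
python3 -c "
from h import *
go(.5845,-.0103,.135)"
```

```text
t: 11.07
eef_pos: [0.5867, -0.0097, 0.1384]
ee_rot: [0.559, 3.084, -0.004]
contact_force: [6.4, 3.9, 4.5]
opening: 0.314
shift [ 0.0093 -0.0067  0.0169] turn [-0.0016  0.0154  0.    ] rows 0.09782007028925456 pos [ 0.5867 -0.0097  0.1384] yaw 69.5 F [6.4 3.9 4.5] op 0.314 t 11.07
```

```bash
python3 -m pendant '[[[-0.003,0.005,0],[0,0,0],-0.8],[[-0.004,0.006,0.008],[0,0,0],-0.8],[[-0.004,0.006,0.016],[0,0,0],-0.8],[[-0.004,0.006,0.016],[0,0,0],-0.8]]'
python3 -c "
from h import *
go(.588,-.009,.135)"
```

```text
t: 11.4
eef_pos: [0.5884, -0.0093, 0.1354]
ee_rot: [0.559, 3.082, -0.004]
contact_force: [3.5, -1.1, 1.5]
opening: 0.317
shift [0.0022 0.0005 0.002 ] turn [-0.0015  0.0181  0.    ] rows 0.014280248551794298 pos [ 0.5884 -0.0093  0.1354] yaw 69.4 F [ 3.5 -1.1  1.5] op 0.317 t 11.4
```

```bash
python3 -m pendant '[[[-0.003,0,0.006],[0,0,0],-0.8],[[-0.003,0,0.01],[0,0,0],-0.8],[[-0.003,0,0.01],[0,0,0],-0.8]]'
python3 -m pendant '[[[0,0,0],[0,0,0],-0.2],[[0,0,0],[0,0,0],0.1],[[0,0,0],[0,0,0],0.3],[[0,0,0],[0,0,0],0.3],[[0,0,-0.3],[0,0,0],0.3],[[0,0,-0.6],[0,0,0],0.3],[[0,0,-0.6],[0,0,0],0.3],[[0,0,-0.6],[0,0,0],0.3],[[0,0,-0.6],[0,0,0],0.3]]'
python3 -c "
from h import *
go(.43,-.1055,.222)"
```

```text
t: 11.65
eef_pos: [0.5891, -0.0094, 0.1342]
ee_rot: [0.559, 3.082, -0.003]
contact_force: [-4.1, 1.1, 17.6]
opening: 0.313
t: 12.4
eef_pos: [0.5886, -0.009, 0.2561]
ee_rot: [0.559, 3.079, -0.001]
contact_force: [-0.2, 0.0, -1.6]
opening: 0.647
shift [ 0.5751 -0.7305  0.1621] turn [ 0.0029  0.0238 -0.    ] rows 4.526516577467455 pos [ 0.5886 -0.009   0.2561] yaw 69.4 F [-0.2  0.  -1.6] op 0.647 t 12.4
```

```bash
python3 -m pendant '[[[0.575,-0.73,0.05],[0,0.024,0],0.5],[[0.575,-0.73,0.05],[0,0.024,0],0.5],[[0.575,-0.73,0.05],[0,0.024,0],0.5],[[0.575,-0.73,0.1],[0,0.024,0],0.5],[[0.575,-0.73,0.162],[0,0.024,0],0.5],[[0.575,-0.73,0.162],[0,0.024,0],0.5],[[0.575,-0.73,0.162],[0,0.024,0],0.5],[[0.575,-0.73,0.162],[0,0.024,0],0.5]]'
python3 - <<'E'
from h import *
go(.43,-.1055,.151)
sc=viewer.read_camera("scene"); cv2.imwrite("pics/s6.png",cv2.resize(sc[100:280,210:370,::-1],None,fx=3.3,fy=3.3,interpolation=cv2.INTER_CUBIC))
E
```

```text
t: 13.07
eef_pos: [0.4305, -0.105, 0.2218]
ee_rot: [-0.56, -3.091, -0.002]
contact_force: [0.7, 0.7, -0.4]
opening: 0.748
shift [ 0.0012 -0.0034  0.3537] turn [ 0.0024 -0.0012  0.    ] rows 1.6967266938878853 pos [ 0.4305 -0.105   0.2218] yaw 69.5 F [ 0.7  0.7 -0.4] op 0.748 t 13.07
```

View pics/s6.png

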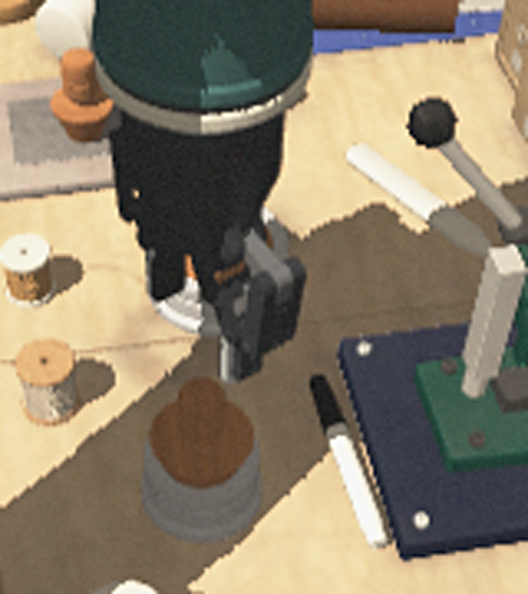

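Aligned over the medium plug (knob at 200,385); descend and grip.

```bash
python3 -m pendant '[[[0.001,-0.003,0.35],[0,0,0],0.5],[[0.001,-0.003,0.35],[0,0,0],0.5],[[0.001,-0.003,0.35],[0,0,0],0.5],[[0.001,-0.003,0.36],[0,0,0],0.5],[[0.001,-0.003,0.36],[0,0,0],0.5]]'
python3 -m pendant '[[[0,0,0],[0,0,0],-0.5],[[0,0,0],[0,0,0],-0.8],[[0,0,0],[0,0,0],-0.8],[[0,0,0],[0,0,0],-0.8],[[0,0,0],[0,0,0],-0.8],[[0,0,0],[0,0,0],-0.8],[[0,0,0],[0,0,0],-0.8],[[0,0,0],[0,0,0],-0.8]]'
python3 -m pendant '[[[0,0,-0.2],[0,0,0],-0.8],[[0,0,-0.4],[0,0,0],-0.8],[[0,0,-0.5],[0,0,0],-0.8],[[0,0,-0.5],[0,0,0],-0.8],[[0,0,-0.5],[0,0,0],-0.8]]'
python3 -c "
from h import *
go(.338,-.281,.225)
t=viewer.read_camera('top');cv2.imwrite('pics/t7.png',cv2.resize(t[200:340,200:420,::-1],None,fx=3.5,fy=3.5,interpolation=cv2.INTER_CUBIC))"
```

```text
t: 13.53
eef_pos: [0.4312, -0.1053, 0.1508]
ee_rot: [0.559, 3.091, 0.002]
contact_force: [0.4, 0.3, -0.4]
opening: 0.751
t: 14.2
eef_pos: [0.4318, -0.1054, 0.1519]
ee_rot: [0.558, 3.089, 0.003]
contact_force: [-2.1, 0.5, 12.8]
opening: 0.316
t: 14.62
eef_pos: [0.4319, -0.1054, 0.2531]
ee_rot: [0.557, 3.086, 0.004]
contact_force: [-0.6, 0.2, -2.3]
opening: 0.314
shift [ 0.1334 -0.9875  0.1362] turn [ 0.0069  0.0091 -0.    ] rows 4.823531031089447 pos [ 0.4319 -0.1054  0.2531] yaw 69.5 F [-0.6  0.2 -2.3] op 0.314 t 14.62
```

View pics/t7.png

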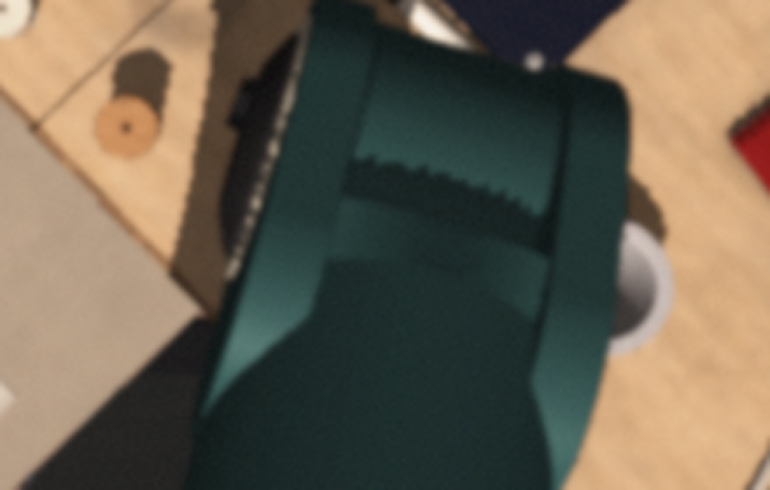

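```bash
python3 -m pendant '[[[0.124,-0.987,0],[0,0.009,0],-0.8],[[0.124,-0.987,0],[0,0.009,0],-0.8],[[0.124,-0.987,0],[0,0.009,0],-0.8],[[0.124,-0.987,0],[0,0.009,0],-0.8],[[0.124,-0.987,0],[0,0.009,0],-0.8],[[0.124,-0.987,0.1],[0,0.009,0],-0.8],[[0.124,-0.987,0.25],[0,0.009,0],-0.8],[[0.124,-0.987,0.4],[0,0.009,0],-0.8],[[0.124,-0.987,0.4],[0,0.009,0],-0.8],[[0.124,-0.987,0.4],[0,0.009,0],-0.8]]'
python3 - <<'E'
from h import *
go(.340,-.281,.143)
sc=viewer.read_camera("scene");cv2.imwrite("pics/s8.png",cv2.resize(sc[230:370,250:400,::-1],None,fx=4,fy=4,interpolation=cv2.INTER_CUBIC))
E
```

```text
t: 15.5
eef_pos: [0.3384, -0.2812, 0.1704]
ee_rot: [-0.558, -3.086, -0.006]
contact_force: [0.6, -0.8, -0.8]
opening: 0.314
shift [-0.0082  0.0034  0.1371] turn [ 0.0047 -0.0123  0.    ] rows 0.6588974685601964 pos [ 0.3384 -0.2812  0.1704] yaw 69.5 F [ 0.6 -0.8 -0.8] op 0.314 t 15.5
```

View pics/s8.png

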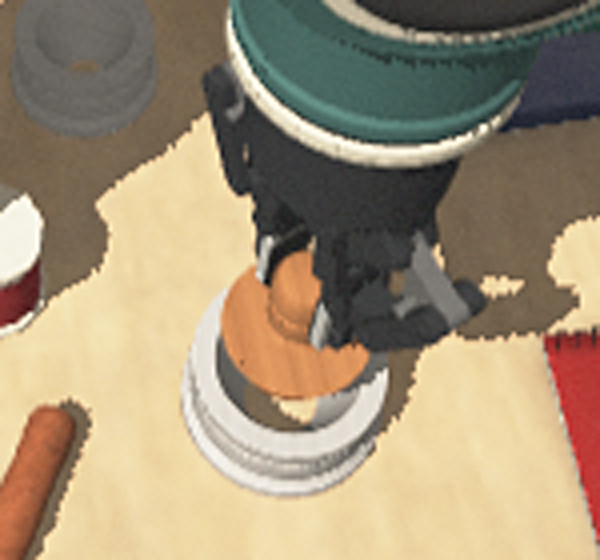

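```bash
python3 -m pendant '[[[-0.004,0.002,0.07],[0,0,0],-0.8],[[-0.006,0.003,0.137],[0,0,0],-0.8],[[-0.006,0.003,0.137],[0,0,0],-0.8],[[-0.006,0.003,0.137],[0,0,0],-0.8]]'
python3 -m pendant '[[[0,0,0.01],[0,0,0],-0.8],[[0,0,0.02],[0,0,0],-0.8],[[0,0,0.02],[0,0,0],-0.8]]'
python3 -c "
from h import *
go(.340,-.281,.133)"
```

```text
t: 15.88
eef_pos: [0.3407, -0.2815, 0.1454]
ee_rot: [-0.559, -3.089, -0.005]
contact_force: [-0.5, -0.5, 0.1]
opening: 0.317
t: 16.13
eef_pos: [0.341, -0.2816, 0.142]
ee_rot: [-0.558, -3.09, -0.004]
contact_force: [-0.9, 0.3, -1.6]
opening: 0.315
shift [0.0055 0.0009 0.0448] turn [ 0.0047 -0.0036  0.    ] rows 0.21643876263259515 pos [ 0.341  -0.2816  0.142 ] yaw 69.5 F [-0.9  0.3 -1.6] op 0.315 t 16.13
```

```bash
python3 -m pendant '[[[0.003,0,0.015],[0,0,0],-0.8],[[0.003,0,0.03],[0,0,0],-0.8],[[0.003,0,0.03],[0,0,0],-0.8]]'
python3 -c "
from h import *
go(.340,-.281,.133)"
```

```text
t: 16.38
eef_pos: [0.3401, -0.2815, 0.1356]
ee_rot: [-0.559, -3.09, -0.004]
contact_force: [-0.2, -0.2, -0.7]
opening: 0.313
shift [0.0013 0.0021 0.0131] turn [ 0.0042 -0.0044  0.    ] rows 0.06376138041834134 pos [ 0.3401 -0.2815  0.1356] yaw 69.5 F [-0.2 -0.2 -0.7] op 0.313 t 16.38
```

```bash
python3 -m pendant '[[[0,0,0.008],[0,0,0],-0.8],[[0,0,0.016],[0,0,0],-0.8],[[0,0,0.016],[0,0,0],-0.8],[[0,0,0.016],[0,0,0],-0.8]]'
python3 -c "
from h import *
go(.340,-.281,.133)"
```

```text
t: 16.72
eef_pos: [0.3396, -0.2817, 0.1324]
ee_rot: [-0.559, -3.089, -0.004]
contact_force: [-5.3, -1.3, 7.2]
opening: 0.313
shift [-0.0006  0.0038 -0.0029] turn [ 0.0042 -0.0057  0.    ] rows 0.02318658075636004 pos [ 0.3396 -0.2817  0.1324] yaw 69.5 F [-5.3 -1.3  7.2] op 0.313 t 16.72
```

```bash
python3 -m pendant '[[[0.002,0,0.003],[0,0,0],-0.8],[[0.002,0,0.003],[0,0,0],-0.2],[[0,0,0],[0,0,0],0.1],[[0,0,0],[0,0,0],0.3],[[0,0,0],[0,0,0],0.3],[[0,0,-0.3],[0,0,0],0.3],[[0,0,-0.65],[0,0,0],0.3],[[0,0,-0.65],[0,0,0],0.3],[[0,0,-0.65],[0,0,0],0.3],[[0,0,-0.65],[0,0,0],0.3],[[-0.088,0.915,-0.65],[0,0,0],0.3],[[-0.088,0.915,-0.65],[0,0,0],0.3],[[-0.088,0.915,-0.65],[0,0,0],0.3],[[-0.088,0.915,-0.65],[0,0,0],0.3],[[-0.088,0.915,-0.65],[0,0,0],0.3],[[-0.088,0.915,-0.65],[0,0,0],0.3]]'
python3 - <<'E'
from h import *
go(.651,.1675,.26)
sc=viewer.read_camera("scene");t=viewer.read_camera("top")
# small plug on plate: outlines for the assumed pose, plus the seated plugs
g=(0,255,0);C=[((.651,.1675,.044,.025),g),((.651,.1675,.086,.011),g),((.588,-.0095,.042,.039),g),((.339,-.2815,.042,.032),g)]
overlay(sc,C,(210,90,310,190),3,"pics/a.png","scene");overlay(sc,C,(280,260,380,360),3,"pics/b.png","scene");
overlay(t,C,(125,90,225,190),3,"pics/c.png");overlay(t,C,(210,120,310,220),3,"pics/d.png")
r=lambda x:cv2.imread(f"pics/{x}.png")
cv2.imwrite("pics/c9.png",np.vstack([np.hstack([r("a"),r("b")]),np.hstack([r("c"),r("d")])]))
E
```

```text
t: 18.05
eef_pos: [0.4217, -0.1129, 0.2617]
ee_rot: [-0.55, -3.089, -0.005]
contact_force: [-0.9, -0.0, 0.1]
opening: 0.651
shift [-0.5919  1.7117  0.0097] turn [ 0.0044 -0.0087  0.    ] rows 8.68685038219928 pos [ 0.4217 -0.1129  0.2617] yaw 69.8 F [-0.9 -0.   0.1] op 0.651 t 18.05
```

View pics/c9.png

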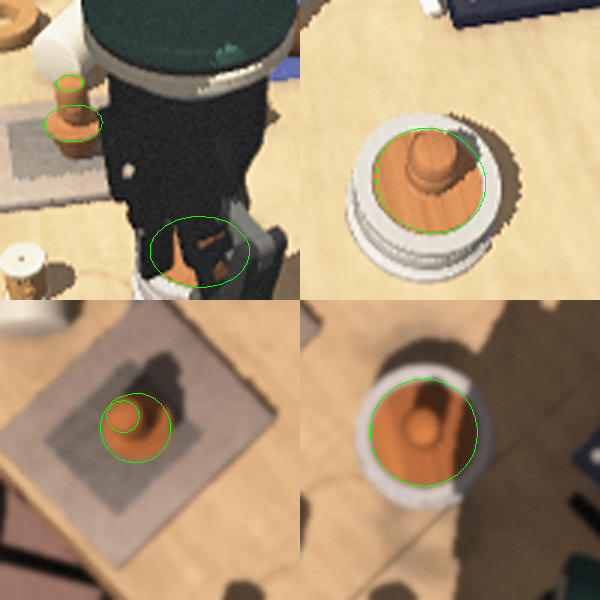

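```bash
python3 -m pendant '[[[-0.3,0.86,0],[0,0,0],0.4],[[-0.3,0.86,0],[0,0,0],0.4],[[-0.3,0.86,0],[0,0,0],0.4],[[-0.3,0.86,0],[0,0,0],0.4],[[-0.3,0.86,0],[0,0,0],0.4],[[-0.3,0.86,0],[0,0,0],0.4]]'
python3 -m pendant '[[[-0.29,0.85,0],[0,0,0],0.4],[[-0.29,0.85,0],[0,0,0],0.4],[[-0.29,0.85,0],[0,0,0],0.4],[[-0.29,0.85,0],[0,0,0],0.4],[[-0.29,0.85,0],[0,0,0],0.4],[[-0.29,0.85,0],[0,0,0],0.4],[[-0.29,0.85,0],[0,0,0],0.4]]'
python3 -c "
from h import *
go(.651,.1675,.135)"
```

```text
t: 18.65
eef_pos: [0.5381, 0.026, 0.2607]
ee_rot: [-0.552, -3.088, -0.003]
contact_force: [0.5, -0.3, 0.5]
opening: 0.702
t: 19.23
eef_pos: [0.6515, 0.1639, 0.2594]
ee_rot: [-0.554, -3.086, -0.001]
contact_force: [0.5, -0.8, -0.7]
opening: 0.698
shift [0.0049 0.0166 0.6222] turn [-0.0013 -0.0115 -0.    ] rows 2.98538543119582 pos [0.6515 0.1639 0.2594] yaw 69.7 F [ 0.5 -0.8 -0.7] op 0.698 t 19.23
```

```bash
python3 -m pendant '[[[0.003,0.016,0.2],[0,-0.01,0],0.4],[[0.003,0.016,0.4],[0,-0.01,0],0.4],[[0.003,0.016,0.58],[0,-0.01,0],0.4],[[0.003,0.016,0.615],[0,-0.01,0],0.4],[[0.003,0.016,0.615],[0,-0.01,0],0.4],[[0.003,0.016,0.615],[0,-0.01,0],0.4]]'
python3 -m pendant '[[[0,0,0],[0,0,0],-0.5],[[0,0,0],[0,0,0],-0.8],[[0,0,0],[0,0,0],-0.8],[[0,0,0],[0,0,0],-0.8],[[0,0,0],[0,0,0],-0.8],[[0,0,0],[0,0,0],-0.8],[[0,0,0],[0,0,0],-0.8],[[0,0,0],[0,0,0],-0.8]]'
python3 -m pendant '[[[0,0,-0.2],[0,0,0],-0.8],[[0,0,-0.4],[0,0,0],-0.8],[[0,0,-0.6],[0,0,0],-0.8],[[0,0,-0.65],[0,0,0],-0.8],[[0,0,-0.65],[0,0,0],-0.8]]'
python3 -c "
from h import *
go(.431,-.1055,.26)"
```

```text
t: 19.73
eef_pos: [0.652, 0.166, 0.1382]
ee_rot: [0.557, 3.091, -0.001]
contact_force: [-0.3, -0.0, 0.7]
opening: 0.701
t: 20.4
eef_pos: [0.6531, 0.1661, 0.1406]
ee_rot: [0.556, 3.088, 0.002]
contact_force: [-1.1, -0.9, 11.8]
opening: 0.309
t: 20.82
eef_pos: [0.6538, 0.1661, 0.2756]
ee_rot: [0.555, 3.082, 0.007]
contact_force: [-0.4, 0.5, -0.8]
opening: 0.312
shift [ 0.5708 -1.6621  0.0628] turn [ 0.0118  0.0166 -0.0001] rows 8.433900318215155 pos [0.6538 0.1661 0.2756] yaw 69.6 F [-0.4  0.5 -0.8] op 0.312 t 20.82
```

```bash
python3 -m pendant '[[[0.285,-0.83,0],[0,0.016,0],-0.8],[[0.285,-0.83,0],[0,0.016,0],-0.8],[[0.285,-0.83,0],[0,0.016,0],-0.8],[[0.285,-0.83,0],[0,0.016,0],-0.8],[[0.285,-0.83,0],[0,0.016,0],-0.8],[[0.285,-0.83,0],[0,0.016,0],-0.8]]'
python3 -m pendant '[[[0.285,-0.83,0],[0,0,0],-0.8],[[0.285,-0.83,0],[0,0,0],-0.8],[[0.285,-0.83,0],[0,0,0],-0.8],[[0.285,-0.83,0],[0,0,0],-0.8],[[0.285,-0.83,0],[0,0,0],-0.8],[[0.285,-0.83,0],[0,0,0],-0.8],[[0.285,-0.83,0.2],[0,0,0],-0.8],[[0.285,-0.83,0.4],[0,0,0],-0.8],[[0.285,-0.83,0.48],[0,0,0],-0.8],[[0.285,-0.83,0.48],[0,0,0],-0.8]]'
python3 - <<'E'
from h import *
go(.431,-.1055,.148)
sc=viewer.read_camera("scene");cv2.imwrite("pics/s10.png",cv2.resize(sc[170:290,210:340,::-1],None,fx=4.5,fy=4.5,interpolation=cv2.INTER_CUBIC))
E
```

```text
t: 21.32
eef_pos: [0.5408, 0.0277, 0.2744]
ee_rot: [0.562, 3.089, 0.01]
contact_force: [0.6, -0.0, -0.8]
opening: 0.308
t: 22.15
eef_pos: [0.4282, -0.1059, 0.1741]
ee_rot: [-0.56, -3.087, -0.008]
contact_force: [-0.9, 0.1, -1.1]
opening: 0.31
shift [-0.013   0.0063  0.1304] turn [ 0.0083 -0.0097  0.    ] rows 0.6294135641054733 pos [ 0.4282 -0.1059  0.1741] yaw 69.4 F [-0.9  0.1 -1.1] op 0.31 t 22.15
```

View pics/s10.png

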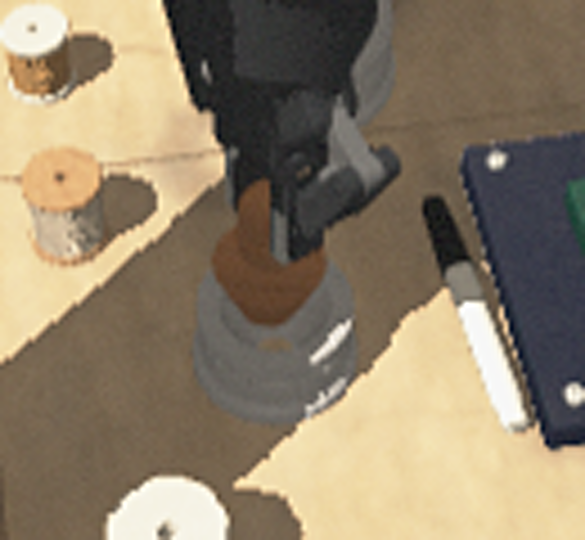

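```bash
python3 -m pendant '[[[-0.009,0.004,0.07],[0,0,0],-0.8],[[-0.011,0.005,0.13],[0,0,0],-0.8],[[-0.011,0.005,0.13],[0,0,0],-0.8],[[-0.011,0.005,0.13],[0,0,0],-0.8]]'
python3 -m pendant '[[[0,0,0.01],[0,0,0],-0.8],[[0,0,0.025],[0,0,0],-0.8],[[0,0,0.025],[0,0,0],-0.8]]'
python3 -c "
from h import *
go(.431,-.1055,.1386)"
```

```text
t: 22.53
eef_pos: [0.4322, -0.1059, 0.1512]
ee_rot: [-0.561, -3.09, -0.009]
contact_force: [-0.1, -0.4, -1.2]
opening: 0.312
t: 22.78
eef_pos: [0.4325, -0.1057, 0.1466]
ee_rot: [-0.56, -3.091, -0.009]
contact_force: [-0.5, 1.1, -1.3]
opening: 0.309
shift [ 0.0071 -0.0019  0.0398] turn [ 0.0108 -0.0025  0.    ] rows 0.1941301440608641 pos [ 0.4325 -0.1057  0.1466] yaw 69.4 F [-0.5  1.1 -1.3] op 0.309 t 22.78
```

```bash
python3 -m pendant '[[[0.003,0,0.013],[0,0,0],-0.8],[[0.003,0,0.025],[0,0,0],-0.8],[[0.003,0,0.025],[0,0,0],-0.8]]'
python3 -c "
from h import *
go(.431,-.1055,.1386)"
```

```text
t: 23.03
eef_pos: [0.4318, -0.1055, 0.1413]
ee_rot: [-0.56, -3.091, -0.009]
contact_force: [-0.0, -0.7, -1.9]
opening: 0.312
shift [ 0.0036 -0.0016  0.0134] turn [ 0.0106 -0.0029  0.    ] rows 0.06704860613885597 pos [ 0.4318 -0.1055  0.1413] yaw 69.4 F [-0.  -0.7 -1.9] op 0.312 t 23.03
```

```bash
python3 -m pendant '[[[0,0,0.007],[0,0,0],-0.8],[[0,0,0.015],[0,0,0],-0.8],[[0,0,0.015],[0,0,0],-0.8],[[0,0,0.015],[0,0,0],-0.8]]'
python3 -c "
from h import *
go(.431,-.1055,.1386)"
```

```text
t: 23.37
eef_pos: [0.4316, -0.1062, 0.1383]
ee_rot: [-0.562, -3.09, -0.008]
contact_force: [-3.4, -4.5, 3.6]
opening: 0.31
shift [ 0.0042  0.0021 -0.0012] turn [ 0.0093 -0.0026  0.    ] rows 0.02346556659466021 pos [ 0.4316 -0.1062  0.1383] yaw 69.4 F [-3.4 -4.5  3.6] op 0.31 t 23.37
```

```bash
python3 -m pendant '[[[0.002,-0.003,0.003],[0,0,0],-0.8],[[0.002,-0.003,0.007],[0,0,0],-0.8],[[0.002,-0.003,0.007],[0,0,0],-0.8]]'
python3 -m pendant '[[[0,0,0],[0,0,0],-0.2],[[0,0,0],[0,0,0],0.1],[[0,0,0],[0,0,0],0.3],[[0,0,0],[0,0,0],0.3],[[0,0,-0.3],[0,0,0],0.3],[[0,0,-0.65],[0,0,0],0.3],[[0,0,-0.65],[0,0,0],0.3],[[0,0,-0.65],[0,0,0],0.3],[[0,0,-0.65],[0,0,0],0.3]]'
python3 -c "
from h import *
go(.431,-.1055,.1386)"
```

```text
t: 23.62
eef_pos: [0.4317, -0.1063, 0.1377]
ee_rot: [0.561, 3.09, 0.01]
contact_force: [-3.5, 4.6, 22.8]
opening: 0.31
t: 24.37
eef_pos: [0.4324, -0.1072, 0.2701]
ee_rot: [0.56, 3.086, 0.012]
contact_force: [0.2, -0.9, -0.1]
opening: 0.65
shift [ 1.200e-02 -2.000e-04  6.573e-01] turn [ 0.0158  0.0074 -0.    ] rows 3.15328466808611 pos [ 0.4324 -0.1072  0.2701] yaw 69.4 F [ 0.2 -0.9 -0.1] op 0.65 t 24.37
```

Retreat to the left over the plate, to see everything.

```bash
python3 -m pendant '[[[-0.15,0.95,-0.1],[0,0,0],0.3],[[-0.15,0.95,-0.1],[0,0,0],0.3],[[-0.15,0.95,-0.1],[0,0,0],0.3],[[-0.15,0.95,-0.1],[0,0,0],0.3],[[-0.15,0.95,-0.1],[0,0,0],0.3],[[-0.15,0.95,-0.1],[0,0,0],0.3]]'
python3 -m pendant '[[[-0.15,0.95,0],[0,0,0],0.3],[[-0.15,0.95,0],[0,0,0],0.3],[[-0.15,0.95,0],[0,0,0],0.3],[[-0.15,0.95,0],[0,0,0],0.3],[[-0.15,0.95,0],[0,0,0],0.3],[[-0.15,0.95,0],[0,0,0],0.3],[[-0.15,0.95,0],[0,0,0],0.3]]'
python3 - <<'E'
from h import *
sc=viewer.read_camera("scene");t=viewer.read_camera("top")
g=(0,255,0);P=[(.5865,-.01,.039),(.4295,-.1058,.025),(.3385,-.2815,.032)]
C=[((x,y,.042,r),g) for x,y,r in P]
rows=[]
for im,n in((sc,"scene"),(t,"top")):
    o=[]
    for x,y,r in P:
        u,v=proj([x,y,.05],n)[0].astype(int); overlay(im,C if n=="top" else [],(u-32,v-32,u+32,v+32),4,"pics/a.png",n); o.append(cv2.imread("pics/a.png"))
    rows.append(np.hstack(o))
cv2.imwrite("pics/c11.png",np.vstack(rows)); print(status.read_state()["qvel"].round(3))
E
```

```text
t: 24.87
eef_pos: [0.5287, 0.0656, 0.2907]
ee_rot: [0.55, 3.089, 0.012]
contact_force: [-1.0, 0.5, 0.6]
opening: 0.652
t: 25.45
eef_pos: [0.6222, 0.2349, 0.29]
ee_rot: [0.547, 3.091, 0.01]
contact_force: [-0.0, -1.1, -0.8]
opening: 0.653
[ 0.008 -0.022  0.006  0.005  0.001  0.002  0.   ]
```

View pics/c11.png

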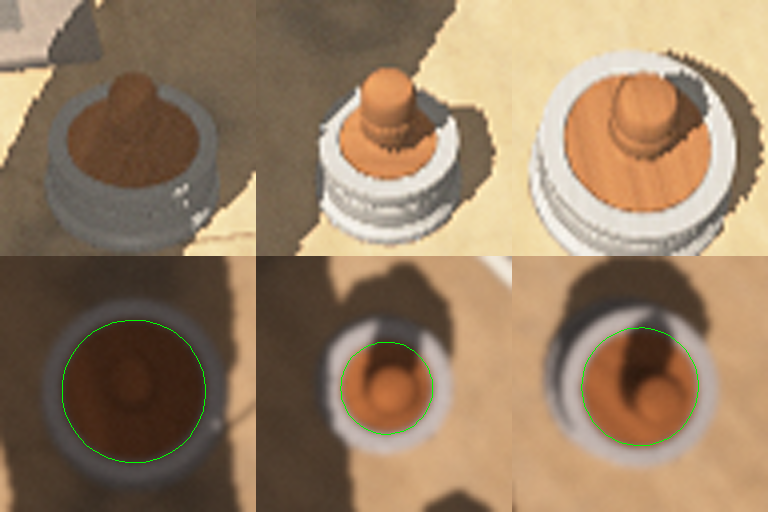

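All three cones sit flush, upright and concentric in their own dies, and the arm is clear. Handing in.

```bash
python3 -m pendant '[[[0,0,0],[0,0,0],0.3],[[0,0,0],[0,0,0],0.3],[[0,0,0],[0,0,0],0.3]]'; python3 -c "
from bench import finish_job
print(finish_job())"
```

```text
t: 25.8
eef_pos: [0.6221, 0.2317, 0.2912]
ee_rot: [0.553, 3.089, 0.01]
contact_force: [-0.1, 0.3, -0.3]
opening: 0.649
the job is handed in; nothing more can be done
None
```

All three plugs are in the dies of their own size, and I handed the job in at about 26 s. `finish_job` gives no verdict, so the result is unconfirmed.

**What I did:** I parked the small plug on the stone plate. Then I moved the large plug to the large die, the medium plug to the medium die, and the small plug from the plate to the small die. I lowered each one in small steps, watching the wrist force.

**Last checks:**
- **Depth:** at the end of each insertion the tool height was within about 1 mm of the flush height. The highest force reading was about 23 N.
- **Pictures:** the final views from both cameras show all three cones flush with the die faces, upright and centred, to within about a pixel (2 mm) by eye. The large die was in shadow in those last views, but an earlier clear view showed it flush too.
- **Arm:** it ended clear of everything over the plate side, with contact force about zero.

**Disagreement:** the large die's position from the images was about 4 mm off the tool position where the plug seated. This was probably the plug sitting off-centre between the jaws. The force readings let me correct for it during insertion.

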